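# Centre the peg press's aiming laser

### The job

The aiming laser for the peg press has to be reset before the next pegs are shaped. Turn the two bar knobs on the mirror mount, one after the other, until the red spot on the hardwood board lies centred on the cross mark (not on the ring, square or triangle), and then let go.

Things in the scene. Friction and masses are not known exactly. Their poses are not given: they have to be found in the camera images.
- knob_left: left one of two like steel bar knobs (seen from the robot), on a fixed 55 x 60 mm block. Origin on its upright axis at the block's top, 70 mm up. Bar along own x: 44 long, 11 thick, 4 to 34 mm above origin, on a 40 mm disc. Stiff (0.06 N m), stays put, stops 1.3 rad either side of its middle. 1 rad counter-clockwise from above swings the spot 0.26 rad likewise about the right knob's axis
- knob_right: right bar knob, on the mirror head, 120 mm from the left one; same size, stiffness, stops; both start near middle. Origin on its upright axis at the head's top, 70 mm up; bar along own x. 1 rad counter-clockwise from above moves the spot 45 mm straight away from this axis (clockwise: towards it). The left knob turns the head, with this knob and the spot, about this axis.
- spot: the red laser spot, a disc of light 12 mm wide on a 170 x 170 mm hardwood board, 31 mm above the bench; it cannot be touched. Origin at its centre, 155 to 230 mm from the right knob's axis; own x points straight away from that axis, own z up. Nothing on this unit is higher than the knobs (104 mm).
- mark_cross: the target: cross of two dark rosewood inlay strips, 26 mm long and 4 mm wide, flat in the board's top, 30 mm above the bench. Origin at the crossing. A ring, a square and a triangle outline of the same wood and about the same size lie near the board's other corners. The spot starts in the middle, 15 to 50 mm from the cross both sideways and lengthways.

How it is judged:
By the outcome, as a careful person would: the job done as asked, in the order asked, and still so for the second after the job is handed in, with the robot touching nothing.
It also fails if it takes over 40 s, if anything falls off the work surface, if the arm or the gripper's body presses on something with over 40 N, if the wrist force passes 120 N, or if a joint passes its speed limit or range.

### The arm

A 7-joint arm with a two-finger parallel gripper is mounted at the origin on the work surface. World frame = base frame: x ahead of the robot, y to its left, z up, the work surface at z = 0. Lengths are in m, angles in rad, forces in N, time in s.
With the tool pointing down it reaches from about 0.4 to 0.875 m from the base axis. Payload 6.5 kg.
Tool frame: the origin (TCP) lies midway between the tips of the shut fingers; the grasp point (between the pads) lies 19 mm behind it (bot.hold_point_z is the distance from the TCP to the grasp point, in m); z points along the fingers, y is the direction in which the jaws open and shut (so a half turn about z gives the same grasp; the last joint's range is limited). The gripper opens to 85 mm and grips with 20 to 120 N. Pads are 22 mm wide; open, the fingers measure 114 mm over their backs; the gripper's body (76 mm by 85 mm) begins 54 mm behind the grasp point. The pads swing forward as they close: fully open they stand 13 mm farther back than shut.
Start: joints at [-1.345, 0.536, -0.004, 1.538, 0.003, 1.067, -0.071], TCP at [0.187, 0.623, 0.211] pointing down, gripper open.
Joint ranges: [-2.7, 2.7], [-0.37, 2.16], [-1.27, 1.26], [0.24, 2.4], [-1.31, 4.45], [0.19, 1.91], [-2.76, 2.76]. Speed limits (rad/s): [2.39, 2.39, 3.14, 3.14, 3.14, 3.14, 3.14].

### API

Orientations are given as a rotation vector (axis times angle).
In Python, from rig import bot gives the robot as it stands.
- The arm moves only by the shell command python3 -m handwheel 'ROWS' [FORCE]. ROWS is JSON, one flat list of numbers, 7 for each row, row after row: the shift along the tool's x, y, z in m, then the turn, a rotation vector about the tool's x, y, z in degrees, then the finger opening in m, from 0 to 0.0854. A call has 1 to 12 rows; each row shifts and turns the commanded pose from where the row before left it, along the tool's axes as they then stand; what a row does not reach is not made up. A row lasts 1/12 s, in which the tool goes at most 41.7 mm and 7.16 degrees, less where a joint would pass 70% of its speed; a pose out of reach is approached as far as the arm can. A call is refused whole if a number of a shift passes 0.0417 or a number of a turn 7.16, either way. A call with a gripper value outside its range is refused whole. The fingers move at their own pace and stop on an object; FORCE is the grip in N (left out, the last holds). Time passes only in rows, so rows that do not move let the fingers close. It gives the time, the measured TCP pose, the force and the opening at its end, in the units of the state.
- bot.read_state(): the state, without advancing time (a new reading comes with each control period).
- bot.camera(name): name is "scene" or "side" or "wrist"; returns a dict with "pixels" (420x560x3 uint8, red, green, blue), "depth" (420x560 float32, m along the optical axis (not along the pixel's ray), 0 where there is no reading), "vfov" (degrees; the focal length in pixels is half the picture's height over the tangent of half this angle, whatever the lens; pixels are square), "cx", "cy" (the principal point, pixels), "rvec" (rotation vector, rad) and "tvec" (3), from world to camera coordinates, as OpenCV has them. Camera axes: x right, y down, z forward; pixel columns grow to the right and rows downward; lengths in m; the calibration is good to about 2 mm. A picture is of the moment at which its call begins.
- bot.job_done(): hands the job in, once; it reports no verdict.
Trained networks look in the newest picture that a camera, given by its name, has taken for a name from the list of things; names that differ only in an ending like _2 or _b are one class to them, and where a whole thing is asked for, a point or a joint stands for the part that bears it (a point fixed in the world has none). Each returns a list of dicts, best first, with "conf" (0 to 1); they miss things now and then, are a little off and sometimes report something else, mostly with a low value. They report only what shows in the picture. A call takes as long as a camera call.
- bot.masks_of(camera, query): "pixels" (420x560 bool, what is visible of it) and "extent" ([left, top, right, bottom] in pixels, round what is visible of it).
The state is a dict: "time": time; "joint_positions": joint angles; "dq": joint speeds; "tau": joint torques, N m; "tcp_pos": TCP position; "tool_rot": TCP orientation; "wrist_force": force on the tool from outside, world axes, zero at the start; "moment": the same for the moment, N m; "grip_width": finger opening in m.
Only numpy, scipy, OpenCV 4.12 (cv2) and the standard library are available. Lean on these libraries where they do the work, as an engineer would, in place of code of your own. Each camera call takes 0.05 s, during which the arm holds its last target.

## Working session

There is one attempt and no reset: what is moved stays moved. The work goes in short steps, Python scripts to look and compute and a shell command to move; the robot and the scene stay as the last step left them, time stands still between calls to the robot, and variables do not carry over. Pictures are saved under pics/ and viewed, and the job is handed in when it is done.

```bash
ls; mkdir -p pics; cat > h.py <<'E'
from rig import bot
import numpy as np, cv2
def cam(n):
    return bot.camera(n)
def save(c,f): cv2.imwrite('pics/'+f, c['pixels'][:,:,::-1])
def ray(c):
    f=210/np.tan(np.radians(c['vfov'])/2)
    R=cv2.Rodrigues(np.array(c['rvec'],float))[0]; t=np.array(c['tvec'],float)
    return f,R,t
def on_plane(c,u,v,z):
    f,R,t=ray(c); d=R.T@np.array([(u-c['cx'])/f,(v-c['cy'])/f,1]); o=-R.T@t
    return o+d*(z-o[2])/d[2]
def cloud(c):
    f,R,t=ray(c); D=c['depth']; v,u=np.mgrid[:420,:560]
    P=np.stack([(u-c['cx'])/f*D,(v-c['cy'])/f*D,D],-1)
    return (P-t)@R
E
python3 - <<'E'
from h import *
print(bot.read_state())
for n in ['scene','side']:
    c=cam(n); save(c,n+'0.png'); print(n,c['vfov'],c['cx'],c['cy'],c['rvec'],c['tvec'], [k for k in c])
    P=cloud(c)
    for q in ['knob_left','knob_right','spot','mark_cross']:
        for m in bot.masks_of(n,q)[:3]:
            k=m['pixels']&(c['depth']>0)
            print(n,q,round(m['conf'],2),m['extent'],P[k].mean(0).round(4) if k.any() else None)
E
```

```text
pics
{'time': 0.0, 'joint_positions': array([-1.34522404,  0.53721074, -0.00446211,  1.53890274,  0.00260822,
        1.06731189, -0.07122966]), 'dq': array([ 3.61089659e-04,  5.20125642e-04, -7.81979843e-04, -4.23198991e-05,
       -8.75564941e-04, -1.58332404e-03, -2.20544153e-04]), 'tau': array([ 5.63980448e-04, -5.83397841e+01,  1.04892477e+00, -2.59106058e+01,
        1.24281080e-02,  9.45726555e-03,  2.20204305e-05]), 'tcp_pos': array([0.1867826 , 0.62185804, 0.21007249]), 'tool_rot': array([-4.56567354e-01, -3.10809898e+00,  2.86142921e-03]), 'wrist_force': array([-0.2910747 , -0.38840639, -0.85318368]), 'moment': array([ 0.04049842, -0.00669408,  0.02403775]), 'grip_width': 0.08514706035964344}
scene 48.051218129972206 272.698011992799 209.91983111009625 [ 2.16959792  0.56493774 -0.29704099] [-0.57729811 -0.11410479  0.92645603] ['pixels', 'depth', 'vfov', 'cx', 'cy', 'rvec', 'tvec']
scene knob_left 0.67 [144.1, 173.2, 175.0, 209.7] [ 0.4943 -0.0238  0.0855]
scene knob_right 0.66 [75.9, 221.8, 115.2, 259.5] [ 0.4989 -0.1464  0.0881]
scene spot 0.59 [222.8, 328.1, 233.8, 333.1] [ 0.687  -0.1438  0.0326]
scene mark_cross 0.59 [220.8, 353.2, 241.4, 367.7] [ 0.7089 -0.1735  0.0314]
side 57.82340649444824 283.5499976131753 212.2473135507905 [ 0.54259538 -2.61419054  1.3082009 ] [0.59441277 0.2083957  0.53851738] ['pixels', 'depth', 'vfov', 'cx', 'cy', 'rvec', 'tvec']
side knob_left 0.71 [355.8, 208.1, 384.2, 232.1] [ 0.4956 -0.0154  0.087 ]
side knob_right 0.94 [370.4, 170.3, 399.1, 192.7] [ 0.4947 -0.1357  0.0862]
```

View pics/scene0.png

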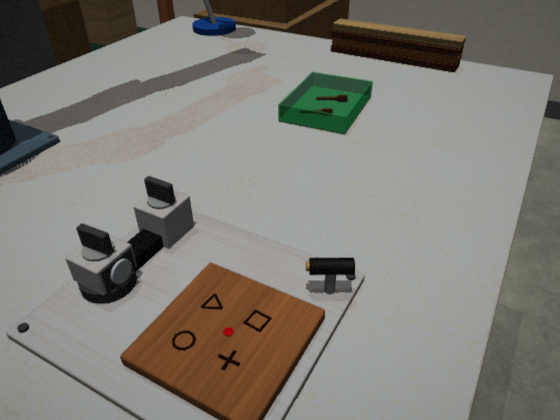

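View pics/side0.png

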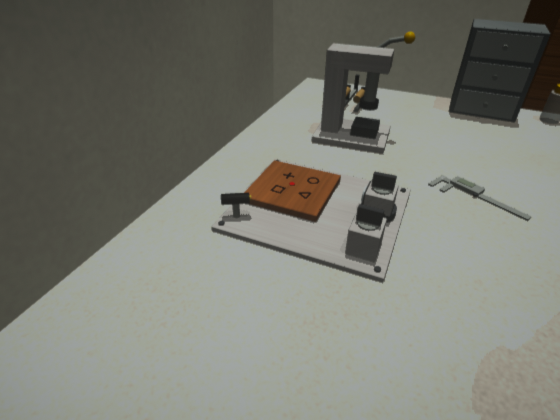

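The scene picture shows the spot at (228,331) and the cross at (229,360), with the knobs at (159,190) and (96,240). The side view agrees, and it also shows a press beyond the board that I need to avoid.

```bash
python3 - <<'E'
from h import *
for n in ['scene','side']:
    c=cam(n); P=cloud(c)
    for q in ['knob_left','knob_right','mark_cross','spot']:
        ms=bot.masks_of(n,q)
        if not ms: continue
        k=ms[0]['pixels']&(c['depth']>0)
        if 'knob' in q:
            p=P[k]; t=p[(p[:,2]>.098)&(p[:,2]<.112)]
            b=p[(p[:,2]>.08)&(p[:,2]<.11)]
            if len(t)<4: print(n,q,len(t)); continue
            (cx,cy),(w,h),a=cv2.minAreaRect((t[:,:2]*1000).astype(np.float32))
            r2=cv2.minAreaRect((b[:,:2]*1000).astype(np.float32))
            print(n,q,len(t),'top',np.round([cx,cy,w,h,a],1),'bar',np.round(np.r_[r2[0],r2[1],r2[2]],1),t[:,2].max())
        else:
            v,u=np.nonzero(ms[0]['pixels']); e=ms[0]['extent']
            print(n,q,on_plane(c,u.mean(),v.mean(),.03),on_plane(c,(e[0]+e[2])/2,(e[1]+e[3])/2,.03))
    # tall stuff
    m=(c['depth']>0)&(P[...,2]>.13)&(P[...,0]>.2)&(P[...,0]<1.1)&(abs(P[...,1])<.7)
    if m.any():
        p=P[m]; print(n,'tall',len(p),np.percentile(p,[1,50,99],axis=0).round(3))
E
```

```text
scene knob_left 203 top [496.5 -24.2  42.2  10.3   0.7] bar [496.  -24.4  45.3  11.5   2.7] 0.10585606673209275
scene knob_right 305 top [ 494.9 -143.    45.6   11.6    1.3] bar [ 495.4 -143.    46.9   13.     3.8] 0.10633924018105072
scene mark_cross [ 0.70636873 -0.17375463  0.03      ] [ 0.7082314 -0.1746964  0.03     ]
scene spot [ 0.68576818 -0.14166469  0.03      ] [ 0.68568731 -0.14021505  0.03      ]
side knob_left 141 top [495.6 -20.   13.4  42.4  89.2] bar [496.3 -20.   13.4  44.1  89.2] 0.1045704768905042
side knob_right 99 top [ 496.  -140.2   41.8   12.1    0.7] bar [ 495.6 -140.    43.1   12.7    0.7] 0.10428214929525052
side tall 2731 [[ 0.536 -0.54   0.132]
 [ 0.645 -0.459  0.214]
 [ 0.724 -0.448  0.273]]
```

```bash
python3 -m handwheel '[-0.012,-0.013,0,0,0,0,0.05, -0.024,-0.0265,0,0,0,0,0.05, -0.024,-0.0265,0,0,0,0,0.05, -0.024,-0.0265,0,0,0,0,0.05, -0.024,-0.0265,0,0,0,0,0.05, -0.024,-0.0265,0,0,0,0,0.05, -0.024,-0.0265,0,0,0,0,0.05, -0.024,-0.0265,0,0,0,0,0.05, -0.024,-0.0265,0,0,0,0,0.05, -0.024,-0.0265,0,0,0,0,0.05, -0.024,-0.0265,0,0,0,0,0.05, -0.024,-0.0265,0,0,0,0,0.05]' 40
python3 -m handwheel '[-0.024,-0.0265,0,0,0,0,0.05, -0.024,-0.0265,0,0,0,0,0.05, -0.024,-0.0265,0,0,0,0,0.05, -0.024,-0.0265,0,0,0,0,0.05, -0.024,-0.0265,0,0,0,0,0.05, -0.024,-0.0265,0,0,0,0,0.05, -0.024,-0.0265,0,0,0,0,0.05, -0.024,-0.0265,0,0,0,0,0.05, -0.012,-0.013,0,0,0,-5,0.05, 0,0,0,0,0,-6,0.05, 0,0,0,0,0,-5.5,0.05, 0,0,0,0,0,0,0.05]'
cat >> h.py <<'E'
def yaw():
    s=bot.read_state(); R=cv2.Rodrigues(s['tool_rot'])[0]
    return s, R
def spotcross(n):
    "colour based centroids"
    c=cam(n); a=c['pixels'].astype(int)
    out={}
    for q in ['spot','mark_cross','knob_left','knob_right']:
        ms=bot.masks_of(n,q)
        if ms: 
            v,u=np.nonzero(ms[0]['pixels']); out[q]=(ms[0]['conf'],u.mean(),v.mean(),ms[0]['extent'],ms[0]['pixels'])
    return c,out
E
python3 - <<'E'
from h import *
s,R=yaw(); print(s['time'],s['tcp_pos'],R.round(4),s['joint_positions'].round(2))
c,o=spotcross('wrist'); save(c,'w1.png'); P=cloud(c)
for q in o:
    k=o[q][4]&(c['depth']>0); p=P[k]
    print(q,o[q][:4])
    if 'knob' in q:
        t=p[(p[:,2]>.098)&(p[:,2]<.112)]
        if len(t)>5: print(cv2.minAreaRect((t[:,:2]*1000).astype(np.float32)), len(t))
    else: print(on_plane(c,o[q][1],o[q][2],.03))
E
```

```text
time: 2.0
tcp_pos: [0.3643, 0.25, 0.2113]
tool_rot: [0.456, 3.108, 0.001]
wrist_force: [1.1, -0.0, -0.2]
grip_width: 0.05
time: 3.0
tcp_pos: [0.4946, -0.0232, 0.2111]
tool_rot: [0.002, 3.141, 0.0]
wrist_force: [-0.3, -0.1, -0.0]
grip_width: 0.0499
3.0 [ 0.49455188 -0.02315646  0.21107327] [[-1.0e+00  1.4e-03  2.0e-04]
 [ 1.4e-03  1.0e+00  1.0e-04]
 [-2.0e-04  1.0e-04 -1.0e+00]] [-0.3   0.28  0.3   1.95 -0.1   0.92  1.62]
knob_right (0.89, np.float64(138.19066490532805), np.float64(193.8784676354029), [113.1, 166.7, 162.3, 227.9])
((494.0738525390625, -142.9097442626953), (43.94303894042969, 11.519441604614258), 3.185645341873169) 948
```

View wrist.

View pics/w1.png

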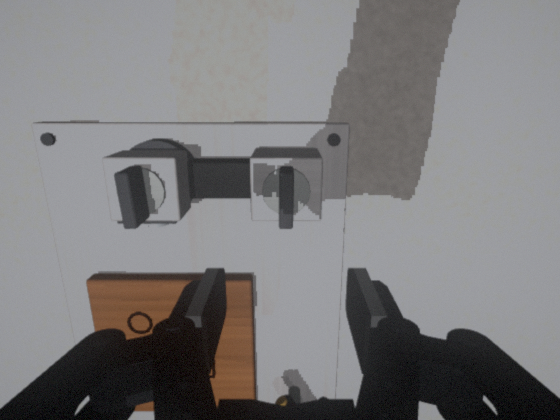

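The wrist view shows the left knob's bar at (286,197) and the right one at (132,197). The detector missed the left one, so I'll fit it from depth.

```bash
cat >> h.py <<'E'
def bars(c):
    P=cloud(c); m=(c['depth']>0)&(P[...,2]>.096)&(P[...,2]<.112)&(P[...,0]>.45)&(P[...,0]<.54)
    for nm,y in(('L',-.022),('R',-.142)):
        p=P[m&(abs(P[...,1]-y)<.035)]
        if len(p)<10: print(nm,'few',len(p)); continue
        r=cv2.minAreaRect((p[:,:2]*1000).astype(np.float32)); q=p[:,:2]-p[:,:2].mean(0)
        w,V=np.linalg.eigh(q.T@q); a=np.degrees(np.arctan2(V[1,1],V[0,1])); a=(a+90)%180-90
        print(nm,len(p),np.round(np.r_[r[0],r[1],r[2]],1),'pca angle',round(a,1),'mean',p.mean(0).round(4))
E
python3 -c "
from h import *
bars(cam('wrist'))"
```

```text
L 827 [494.5 -23.1  10.5  44.   89.6] pca angle -1.0 mean [ 0.4928 -0.0233  0.1042]
R 1049 [ 494.3 -142.9   44.2   11.6    2.2] pca angle 2.9 mean [ 0.493  -0.1418  0.1033]
```

```bash
python3 -m handwheel '[0,0,0.02,0,0,0,0.05, 0,0,0.03,0,0,0,0.05, 0,0,0.03,0,0,0,0.05, 0,0,0.025,0,0,0,0.05, 0,0,0.016,0,0,0,0.05, 0,0,0.01,0,0,0,0.05, 0,0,0,0,0,0,0.005, 0,0,0,0,0,0,0.005, 0,0,0,0,0,0,0.005, 0,0,0,0,0,0,0.005, 0,0,0,0,0,0,0.005]' 50
```

```text
time: 4.22
tcp_pos: [0.4955, -0.0229, 0.0813]
tool_rot: [0.007, 3.139, -0.0]
wrist_force: [-1.6, -1.9, 4.9]
grip_width: 0.0081
```

```bash
python3 -m handwheel '[0,0,0,0,0,0,0.005]' ; python3 - <<'E'
from h import *
c,o=spotcross('wrist'); save(c,'w2.png'); c=cam('scene'); save(c,'s2.png')
E
```

```text
time: 4.3
tcp_pos: [0.4955, -0.023, 0.0813]
tool_rot: [0.007, 3.139, 0.0]
wrist_force: [-0.8, -1.3, 7.1]
grip_width: 0.0086
```

View pics/w2.png

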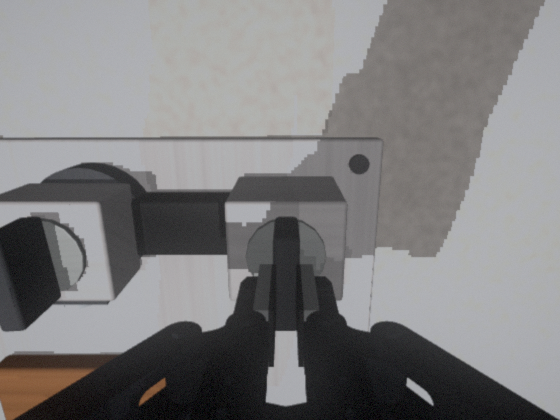

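View pics/s2.png

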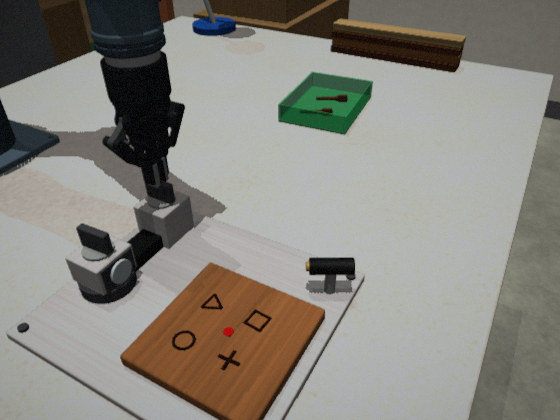

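The wrist picture shows the bar at (286,270) held between the pads. The scene still shows the spot at (228,331). I'll turn it clockwise now (+ tool z).

```bash
python3 -m handwheel '[0,0,0,0,0,4,0.005, 0,0,0,0,0,5,0.005, 0,0,0,0,0,5,0.005, 0,0,0,0,0,5,0.005, 0,0,0,0,0,5,0.005, 0,0,0,0,0,5,0.005, 0,0,0,0,0,4,0.005, 0,0,0,0,0,0,0.005, 0,0,0,0,0,0,0.005]'
cat >> h.py <<'E'
def target(c,ax=np.array([.4945,-.1425])):
    """spot and cross from networks + colour, relative to right axis"""
    o={}
    for q in ['spot','mark_cross']:
        ms=bot.masks_of('scene',q)
        if ms:
            v,u=np.nonzero(ms[0]['pixels']); e=ms[0]['extent']; o[q]=(u.mean(),v.mean()); print(q,round(ms[0]['conf'],2),e,np.round(o[q],2))
    a=c['pixels'].astype(int); m=(a[...,0]>150)&(a[...,1]<50)&(a[...,2]<50); m[:250]=0
    v,u=np.nonzero(m)
    if len(u): print('red',len(u),u.mean().round(2),v.mean().round(2)); o['red']=(u.mean(),v.mean())
    for q in o:
        z=.031 if q!='mark_cross' else .03
        p=on_plane(c,*o[q],z)[:2]; d=p-ax; print(q,p.round(4),'r mm',round(np.hypot(*d)*1e3,1),'ang deg',round(np.degrees(np.arctan2(d[1],d[0])),2))
E
python3 - <<'E'
from h import *
c=cam('scene'); save(c,'s3.png'); target(c)
E
```

```text
time: 5.35
tcp_pos: [0.4956, -0.0226, 0.0812]
tool_rot: [0.898, 3.008, 0.002]
wrist_force: [-1.1, -0.1, 8.3]
grip_width: 0.0082
spot 0.41 [205.0, 342.3, 219.2, 351.8] [211.42 348.23]
mark_cross 0.58 [218.7, 352.9, 238.1, 369.8] [227.26 359.41]
red 71 211.69 348.41
spot [ 0.684 -0.171] r mm 191.7 ang deg -8.57
mark_cross [ 0.7068 -0.1739] r mm 214.6 ang deg -8.42
red [ 0.6844 -0.1711] r mm 192.1 ang deg -8.56
```

View pics/s3.png

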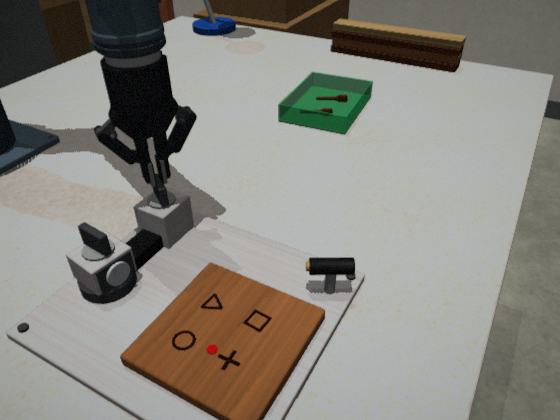

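The picture shows the spot at (212,348), level with the cross at (229,360) along the ray from the right knob. I'll refine the cross centre.

```bash
python3 - <<'E'
from h import *
from scipy.optimize import least_squares
from scipy.ndimage import gaussian_filter
c=cam('scene'); 
ax=np.array([.4945,-.1425])
for f in ['scene0.png','s2.png','s3.png']:
    g=cv2.imread('pics/'+f)[:,:,2].astype(float)
    n=81; s=np.linspace(-.02,.02,n); best=None
    # rectified patch around cross, 0.5 mm grid
    X,Y=np.meshgrid(.7068+s,-.174+s,indexing='ij')
    fl,R,t=ray(c); W=np.stack([X,Y,0*X+.03],-1)@R.T+t
    U=(fl*W[...,0]/W[...,2]+c['cx']).astype(np.float32);V=(fl*W[...,1]/W[...,2]+c['cy']).astype(np.float32)
    p=cv2.remap(g.astype(np.float32),U,V,cv2.INTER_CUBIC)
    A,B=np.meshgrid(s,s,indexing='ij')
    def model(q):
        x0,y0,th=q; co,si=np.cos(th),np.sin(th); a=co*(A-x0)+si*(B-y0); b=-si*(A-x0)+co*(B-y0)
        sg=lambda d,h:1/(1+np.exp((abs(d)-h)/.0006))
        return np.maximum(sg(a,.013)*sg(b,.002),sg(b,.013)*sg(a,.002))
    def score(q):
        m=model(q); return np.corrcoef(m.ravel(),p.ravel())[0,1]
    from scipy.optimize import minimize
    r=min((minimize(score,[0,0,th],method='Nelder-Mead',options=dict(initial_simplex=[[0,0,th],[.003,0,th],[0,.003,th],[0,0,th+.2]])) for th in np.arange(-.7,.8,.2)),key=lambda r:r.fun)
    P=np.array([.7068+r.x[0],-.174+r.x[1]]); d=P-ax
    print(f,r.fun,P.round(4),np.degrees(r.x[2]),np.hypot(*d)*1e3,np.degrees(np.arctan2(d[1],d[0])))
E
```

```text
scene0.png -0.979092320187078 [ 0.7082 -0.1736] 2.9366800881796085 215.9397331223411 -8.277846163679563
s2.png -0.9795759225535611 [ 0.7082 -0.1736] 3.029697789802476 215.9485161007017 -8.27151574171749
s3.png -0.9673875397646359 [ 0.7082 -0.1736] 2.968693068804855 215.9386171771862 -8.27644181063492
```

```bash
python3 -m handwheel '[0,0,0,0,0,-0.6,0.005, 0,0,0,0,0,-0.6,0.005, 0,0,0,0,0,0,0.005, 0,0,0,0,0,0,0.005]'
python3 - <<'E'
from h import *
c=cam('scene'); target(c)
E
python3 -m handwheel '[0,0,0,0,0,0,0.05, 0,0,0,0,0,0,0.05, 0,0,0,0,0,0,0.05, 0,0,0,0,0,0,0.05, 0,0,-0.01,0,0,0,0.05, 0,0,-0.025,0,0,0,0.05, 0,0,-0.03,0,0,0,0.05, 0,0,-0.015,0,0,0,0.05, 0,0,0,0,0,0,0.05]'
python3 - <<'E'
from h import *
c=cam('scene'); target(c); s,R=yaw(); print(s['time'],s['tcp_pos'],R.round(4))
w=cam('wrist'); bars(w); save(w,'w4.png')
E
```

```text
time: 5.88
tcp_pos: [0.4956, -0.0226, 0.0812]
tool_rot: [0.866, 3.017, 0.002]
wrist_force: [-2.2, -0.6, 7.1]
grip_width: 0.0081
mark_cross 0.48 [217.4, 352.7, 238.7, 367.5] [229.58 359.17]
red 73 212.19 347.82
mark_cross [ 0.7088 -0.1725] r mm 216.4 ang deg -7.96
red [ 0.6845 -0.1702] r mm 192.0 ang deg -8.3
time: 6.78
tcp_pos: [0.4969, -0.0228, 0.1637]
tool_rot: [0.865, 3.014, 0.004]
wrist_force: [1.1, 0.3, 0.1]
grip_width: 0.0501
spot 0.53 [207.6, 343.7, 218.8, 353.1] [212.28 348.12]
red 63 212.1 347.79
spot [ 0.6848 -0.1705] r mm 192.3 ang deg -8.36
red [ 0.6844 -0.1702] r mm 191.9 ang deg -8.31
6.9333 [ 0.49397578 -0.02247302  0.15977772] [[-8.48e-01  5.30e-01 -5.00e-04]
 [ 5.30e-01  8.48e-01  2.00e-04]
 [ 5.00e-04 -1.00e-04 -1.00e+00]]
L 1220 [494.5 -23.   10.8  44.3  57.8] pca angle -32.3 mean [ 0.4931 -0.0222  0.1042]
R 1194 [ 491.7 -142.6   12.2   39.3   85. ] pca angle -5.3 mean [ 0.4906 -0.1407  0.103 ]
```

View pics/w4.png

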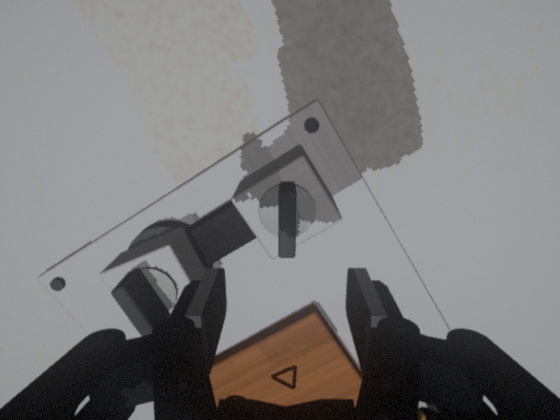

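The wrist view shows the left bar at (287,220), free of the fingers and turned to -32°, and the spot held its place on release. Next, the right knob.

```bash
python3 -m handwheel '[-0.008,-0.0125,0,0,0,0,0.05, -0.015,-0.024,0,0,0,0,0.05, -0.018,-0.0285,0,0,0,0,0.05, -0.015,-0.024,0,0,0,0,0.05, -0.008,-0.0125,0,0,0,0,0.05, 0,0,0,0,0,-6,0.05, 0,0,0,0,0,-6.8,0.05, 0,0,0,0,0,-6.8,0.05, 0,0,0,0,0,-6.8,0.05, 0,0,0,0,0,0,0.05, 0,0,0,0,0,0,0.05]'
python3 - <<'E'
from h import *
s,R=yaw(); print(s['time'],s['tcp_pos'],R.round(4),s['joint_positions'].round(2))
w=cam('wrist'); bars(w); save(w,'w5.png')
E
```

```text
time: 7.9
tcp_pos: [0.4941, -0.1427, 0.1591]
tool_rot: [-0.16, -3.136, -0.0]
wrist_force: [0.1, 0.4, -0.1]
grip_width: 0.0496
7.9 [ 0.49412415 -0.14265055  0.1591119 ] [[-9.948e-01  1.017e-01 -1.800e-03]
 [ 1.017e-01  9.948e-01  4.000e-04]
 [ 1.800e-03  2.000e-04 -1.000e+00]] [-0.11  0.39  0.38  1.96 -0.19  0.83  1.84]
L 1687 [494.6 -23.8  11.9  44.   57.2] pca angle -32.4 mean [ 0.4932 -0.0247  0.1031]
R 1224 [ 494.  -143.3   11.    44.1   84.6] pca angle -5.9 mean [ 0.4922 -0.1431  0.1042]
```

```bash
python3 -m handwheel '[0,0,0.015,0,0,0,0.05, 0,0,0.026,0,0,0,0.05, 0,0,0.022,0,0,0,0.05, 0,0,0.012,0,0,0,0.05, 0,0,0.003,0,0,0,0.05, 0,0,0,0,0,0,0.005, 0,0,0,0,0,0,0.005, 0,0,0,0,0,0,0.005, 0,0,0,0,0,0,0.005, 0,0,0,0,0,0,0.005, 0,0,0,0,0,0,0.005]' 50
python3 - <<'E'
from h import *
c=cam('scene'); target(c)
E
python3 -m handwheel '[0,0,0,0,0,-4,0.005, 0,0,0,0,0,-5,0.005, 0,0,0,0,0,-5,0.005, 0,0,0,0,0,-5,0.005, 0,0,0,0,0,-4,0.005, 0,0,0,0,0,-3,0.005, 0,0,0,0,0,0,0.005, 0,0,0,0,0,0,0.005]'
python3 - <<'E'
from h import *
c=cam('scene'); target(c); save(c,'s6.png')
E
```

```text
time: 8.87
tcp_pos: [0.4957, -0.143, 0.083]
tool_rot: [0.154, 3.136, -0.0]
wrist_force: [-0.5, -0.2, 7.1]
grip_width: 0.0064
mark_cross 0.71 [219.5, 351.3, 240.7, 370.4] [227.93 359.66]
red 62 212.15 347.81
mark_cross [ 0.7076 -0.1738] r mm 215.4 ang deg -8.36
red [ 0.6844 -0.1702] r mm 191.9 ang deg -8.3
time: 9.68
tcp_pos: [0.4957, -0.143, 0.083]
tool_rot: [-0.555, 3.09, -0.001]
wrist_force: [-0.1, -0.6, 6.6]
grip_width: 0.0072
spot 0.57 [219.6, 352.9, 234.5, 362.9] [224.88 357.1 ]
mark_cross 0.49 [223.6, 352.8, 238.4, 365.6] [230.49 361.4 ]
red 64 225.47 357.28
spot [ 0.7034 -0.1733] r mm 211.2 ang deg -8.39
mark_cross [ 0.7112 -0.1743] r mm 219.1 ang deg -8.35
red [ 0.7041 -0.1732] r mm 211.8 ang deg -8.33
```

View pics/s6.png

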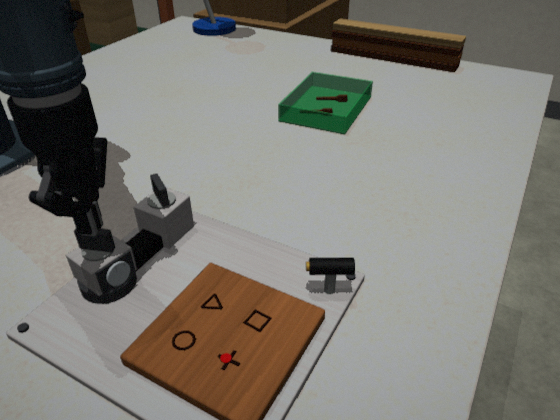

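The spot is now at (225,357), about 4 mm short of the cross at (229,360). That needs about 5.3° more.

```bash
python3 -m handwheel '[0,0,0,0,0,-3,0.005, 0,0,0,0,0,-2.3,0.005, 0,0,0,0,0,0,0.005, 0,0,0,0,0,0,0.005]'
python3 - <<'E'
from h import *
c=cam('scene'); target(c); save(c,'s7.png')
i=cv2.resize(c['pixels'][320:400,180:280,::-1],None,fx=7,fy=7,interpolation=cv2.INTER_CUBIC); cv2.imwrite('pics/z7.png',i)
E
```

```text
time: 10.17
tcp_pos: [0.4957, -0.143, 0.083]
tool_rot: [-0.697, 3.061, -0.001]
wrist_force: [-0.7, 0.2, 6.7]
grip_width: 0.0062
spot 0.49 [222.9, 354.4, 235.4, 366.1] [228.01 359.27]
mark_cross 0.62 [217.6, 350.6, 240.5, 368.8] [227.16 359.51]
red 64 228.31 359.28
spot [ 0.7079 -0.1739] r mm 215.7 ang deg -8.38
mark_cross [ 0.7068 -0.1741] r mm 214.6 ang deg -8.46
red [ 0.7082 -0.1738] r mm 216.0 ang deg -8.33
```

View pics/z7.png

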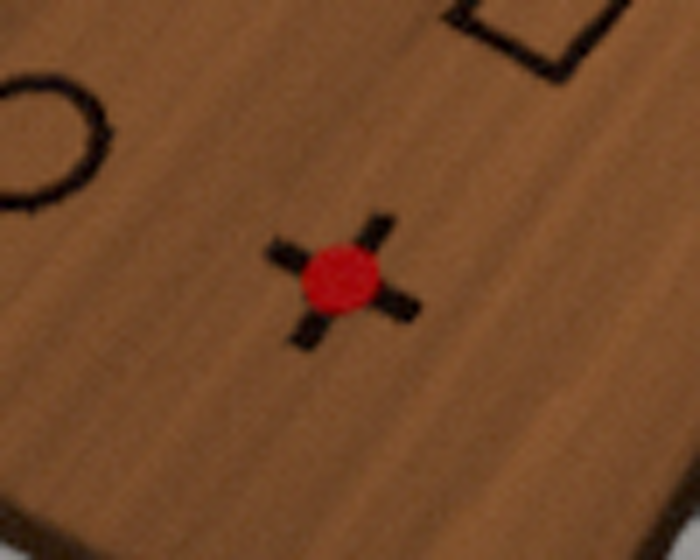

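In the enlarged view the red disc is at (341,279). The midpoints of the cross arms are at about (344,281), so the error is well under 1 mm. Releasing.

```bash
python3 -m handwheel '[0,0,0,0,0,0,0.05, 0,0,0,0,0,0,0.05, 0,0,0,0,0,0,0.05, 0,0,0,0,0,0,0.05, 0,0,0,0,0,0,0.05, 0,0,-0.01,0,0,0,0.05, 0,0,-0.025,0,0,0,0.05, 0,0,-0.03,0,0,0,0.05, 0,0,-0.025,0,0,0,0.05, 0,0,-0.01,0,0,0,0.05, 0,0,0,0,0,0,0.05, 0,0,0,0,0,0,0.05]'
python3 - <<'E'
from h import *
c=cam('scene'); target(c); save(c,'s8.png')
i=cv2.resize(c['pixels'][320:400,180:280,::-1],None,fx=7,fy=7,interpolation=cv2.INTER_CUBIC); cv2.imwrite('pics/z8.png',i)
c=cam('side');i=cv2.resize(c['pixels'][150:220,230:350,::-1],None,fx=6,fy=6,interpolation=cv2.INTER_CUBIC); cv2.imwrite('pics/side8.png',i)
w=cam('wrist'); bars(w)
E
```

```text
time: 11.32
tcp_pos: [0.4948, -0.1425, 0.1821]
tool_rot: [-0.698, 3.062, -0.0]
wrist_force: [0.4, -0.4, -0.4]
grip_width: 0.0502
spot 0.42 [223.2, 354.0, 237.4, 362.8] [228.04 359.14]
mark_cross 0.54 [217.6, 349.7, 240.5, 368.4] [228.2  358.98]
red 62 228.34 359.35
spot [ 0.7078 -0.1738] r mm 215.6 ang deg -8.34
mark_cross [ 0.7074 -0.173 ] r mm 215.1 ang deg -8.15
red [ 0.7083 -0.1738] r mm 216.0 ang deg -8.34
L 1199 [494.4 -23.9  12.2  44.1  57.8] pca angle -32.6 mean [ 0.4936 -0.0253  0.1029]
R 1026 [ 494.3 -143.1   44.4   10.7   25.5] pca angle 25.1 mean [ 0.4926 -0.1442  0.1042]
```

View pics/z8.png

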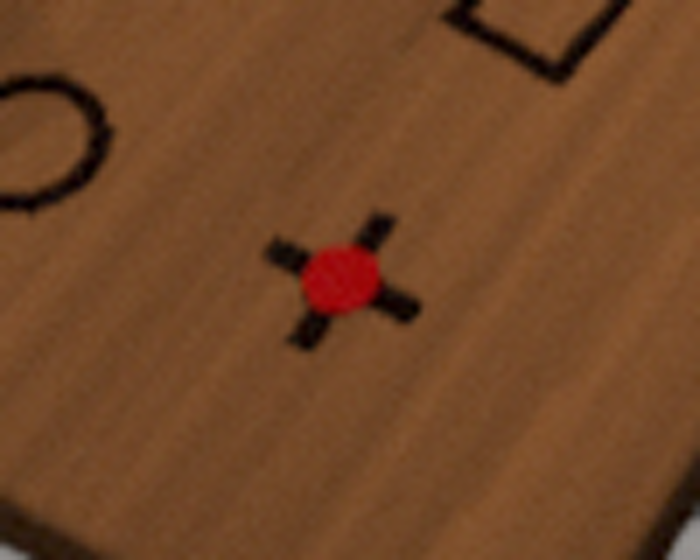

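View pics/side8.png

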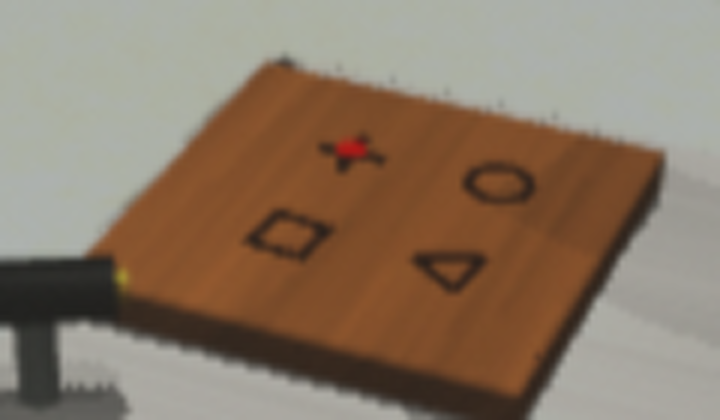

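View pics/s8.png

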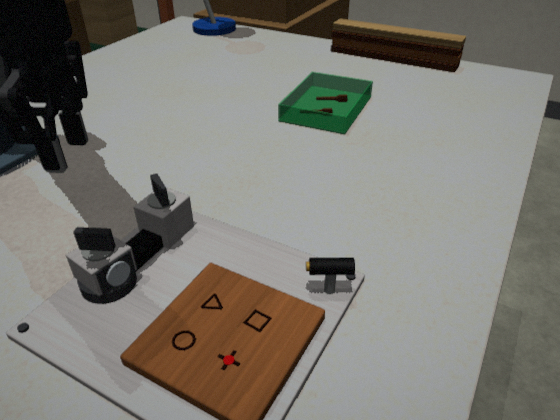

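After letting go, the spot sits on the cross in both the scene view (228,359) and the side view. The gripper is well clear, so I'm handing in.

```bash
python3 -c "
from rig import bot
print(bot.job_done())"
```

```text
the job is handed in; nothing more can be done
None
```

The red spot now lies centred on the cross, and I handed the job in at about 11.5 s with the gripper open, about 80 mm above the knobs. I turned the left knob about 32° clockwise and let go, then the right knob about 31° counter-clockwise and let go.

- **Position after release:** the scene camera puts the spot at (0.7083, -0.1738). A fit of the cross's shape from the earlier pictures gives (0.7082, -0.1736), so the two are within about 0.3 mm. The spot did not move when I let go of either knob, and the side view also shows it on the cross.
- **Checks that disagreed:** the network's own cross masks scattered by 1 to 4 mm, so I used the shape fit instead. The network also missed the left knob in the wrist picture, so I located that one from depth.
- **Odd reading:** the measured finger opening was 6 to 9 mm on the 11 mm bars. Pictures and the spot's movement showed the left grasp held. For the right one I relied on the spot's movement.

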